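# Stock the woodturner's finishing caddy

### The arm

A 6-joint arm with a two-finger parallel gripper is mounted at the origin on the work surface. World frame = base frame: x ahead of the robot, y to its left, z up, the work surface at z = 0. Lengths are in mm, angles in rad, forces in N, time in s.
With the tool pointing down it reaches from about 350 to 775 mm from the base axis. Payload 7.3 kg.
Tool frame: the origin (TCP) lies at the very end of the fingers, on their centre line; the grasp point (between the pads) lies 19 mm behind it; z points along the fingers, y is the line along which they close (so a half turn about z gives the same grasp; the last joint's range is limited). The gripper opens to 92 mm and grips with 3 to 60 N. Pads are 19 mm wide; open, the fingers measure 130 mm over their backs; the gripper's body (75 mm by 190 mm) begins 47 mm behind the grasp point.
Start: joints at [-1.461, 0.342, 1.524, -0, 1.275, -0.146], TCP at [132.857, -507.931, 226.741] pointing down, gripper open.
Joint ranges: [-2.53, 2.53], [-0.77, 2.02], [0.04, 2.7], [-1, 4.14], [0.28, 2.66], [-3.11, 3.11]. Speed limits (rad/s): [2.57, 2.57, 3.14, 3.14, 3.14, 3.14].

### API

Orientations are given as [roll, pitch, yaw] about the fixed x, y, z axes, in that order (R = Rz(yaw) Ry(pitch) Rx(roll)).
In Python, from plant import get_obs, vision, workorder gives the robot as it stands.
- The arm moves only by the shell command python3 -m pendant 'ROWS' [OPENING]. ROWS is a JSON object of lists of equal length, an entry for each row: "dp": the shift along the tool's x, y, z in m, a list of three; "rotation": the turn, a rotation vector about the tool's x, y, z in rad, a list of three. A call has 1 to 8 rows; each row is the pose to reach, as a shift and turn from the pose commanded when the call began, along the tool's axes at that moment; what a row does not reach only later rows make up. A row lasts 1/8 s, in which the tool goes at most 62.5 mm and 10.7 degrees, less where a joint would pass 70% of its speed; a pose out of reach is approached as far as the arm can. A call with a gripper value outside its range is refused whole. OPENING is the finger opening in m, from 0 to 0.0918, set as the call begins (- or left out, the last holds). The fingers move at their own pace and stop on an object; the grip force is fixed at half the most. Time passes only in rows, so rows that repeat a pose let the fingers close. It gives the time, the measured TCP pose, the force, the opening and the grip force at its end, in the units of the state.
- get_obs(): the state, without advancing time (a new reading comes with each control period).
- vision.capture(name): name is "scene" or "top"; returns a dict with "pixels" (400x640x3 uint8, red, green, blue), "vfov" (degrees; the focal length in pixels is half the picture's height over the tangent of half this angle, whatever the lens; pixels are square), "cx", "cy" (the principal point, pixels), "pose" (4x4, takes a point from camera to world coordinates). Camera axes: x right, y up, looking along -z (the intrinsics and any distortion apply to the point x, -y, -z); pixel columns grow to the right and rows downward; lengths in mm; the calibration is good to about 2 mm. A picture is of the moment at which its call begins. There is no depth.
- workorder.close_job(): hands the job in; it is judged then, once.
The state is a dict: "time": time; "joint_positions": joint angles; "dq": joint speeds; "tau": joint torques, N m; "tool_pos": TCP position; "tcp_rot": TCP orientation; "contact_force": force on the tool from outside, world axes, zero at the start; "moment": the same for the moment, N m; "grip_width": finger opening in mm; "finger_force": force on a finger pad.
Only numpy, scipy, OpenCV 4.12 (cv2) and the standard library are available. Lean on these libraries where they do the work, as an engineer would, in place of code of your own. Each camera call takes 0.05 s, during which the arm holds its last target. There are 200 camera calls.

### The job

Stock the finishing caddy for the lathe: stand the four containers with a red, blue, yellow and green cap or lid in the caddy, each upright on the felt of its own colour. Keep every container upright all the way, and leave the look-alikes, the black-capped bottle and the white-lidded tin, standing where they are.

Things in the scene. Friction and masses are not known exactly. Their poses are not given: they have to be found in the camera images.
- red_bottle: Belongs in the caddy: amber glass bottle with a white paper label and a red cap: round body diameter 48 mm from the underside up to 58 mm, then a shoulder, cap diameter 32 mm, 88 mm tall in all; about 0.2 kg. Origin: centre of the underside; z up along its axis.
- blue_flask: Belongs in the caddy: flat-sided white plastic bottle with a paper band and a blue cap: body 56 mm (its x) by 34 mm (its y), flat sides up to 62 mm, cap diameter 24 mm, 86 mm tall in all; about 0.18 kg. Origin: centre of the underside; z up along its axis.
- yellow_jar: Belongs in the caddy: brown jar with a white paper label and a yellow lid: straight cylinder diameter 54 mm, 61 mm tall, lid the top 15 mm; about 0.24 kg. Origin: centre of the underside; z up along its axis.
- green_tin: Belongs in the caddy: dark grey metal tin with a pale line near its foot and a green lid: straight cylinder diameter 56 mm, 62 mm tall, lid the top 14 mm; about 0.22 kg. Origin: centre of the underside; z up along its axis.
- black_bottle: Does not belong, stays where it is: the same amber glass bottle with a white paper label and a black cap: round body diameter 48 mm from the underside up to 58 mm, then a shoulder, cap diameter 32 mm, 88 mm tall in all; about 0.2 kg. Origin: centre of the underside; z up along its axis.
- white_tin: Does not belong, stays where it is: the same dark grey metal tin with a pale line near its foot and a white lid: straight cylinder diameter 56 mm, 62 mm tall, lid the top 14 mm; about 0.22 kg. Origin: centre of the underside; z up along its axis.
- red_felt: Red felt, 80 x 80 x 3 mm, fixed on the floor of one caddy bay. Origin: its underside's centre (the bay's centre), 6 mm above the bench; things stand on its top. x, y along the bay walls. Plywood caddy, fixed to the bench: 186 mm square, 2 x 2 bays 90 mm apart, 84 mm square inside, walls and dividers 6 mm thick, tops 22 mm above the bench; which felt is in which bay varies.
- blue_felt: Blue felt, 80 x 80 x 3 mm, fixed on the floor of one caddy bay. Origin: its underside's centre (the bay's centre), 6 mm above the bench; things stand on its top. x, y along the bay walls. Bay and caddy as told for the red felt.
- yellow_felt: Yellow felt, 80 x 80 x 3 mm, fixed on the floor of one caddy bay. Origin: its underside's centre (the bay's centre), 6 mm above the bench; things stand on its top. x, y along the bay walls. Bay and caddy as told for the red felt.
- green_felt: Green felt, 80 x 80 x 3 mm, fixed on the floor of one caddy bay. Origin: its underside's centre (the bay's centre), 6 mm above the bench; things stand on its top. x, y along the bay walls. Bay and caddy as told for the red felt.

How it is judged (in metres and radians):
At the end, for the whole second after the job is handed in: Each of the four stands at rest on the felt of its own colour: within 30 mm of its centre, foot from 5 mm below to 4 mm above the felt's top, upright within 0.08 rad; the black-capped bottle and white-lidded tin stand upright within 25 mm of where they began (horizontal distance between red_bottle and red_felt below 0.03 m and z of red_bottle in the frame of red_felt between -0.002 and 0.007 m and angle between each of red_bottle, blue_flask, yellow_jar, green_tin, black_bottle, white_tin's own z axis and vertical below 0.08 rad and linear speed of each of red_bottle, blue_flask, yellow_jar, green_tin, black_bottle, white_tin below 0.02 m/s and horizontal distance between blue_flask and blue_felt below 0.03 m and z of blue_flask in the frame of blue_felt between -0.002 and 0.007 m and horizontal distance between yellow_jar and yellow_felt below 0.03 m and z of yellow_jar in the frame of yellow_felt between -0.002 and 0.007 m and horizontal distance between green_tin and green_felt below 0.03 m and z of green_tin in the frame of green_felt between -0.002 and 0.007 m and distance of each of black_bottle, white_tin from where it was at the start of the episode below 0.025 m); the robot touches nothing.
It fails at once if a container is tipped over or carried leaning more than about 40 degrees (angle between any of red_bottle, blue_flask, yellow_jar, green_tin, black_bottle, white_tin's own z axis and vertical above 0.7 rad).
It fails at once if the black-capped bottle or the white-lidded tin is moved more than 25 mm (distance of any of black_bottle, white_tin from where it was at the start of the episode above 0.025 m).
It also fails if it takes over 104 s, if anything falls off the work surface, if the arm or the gripper's body presses on something with over 40 N, if the wrist force passes 120 N, or if a joint passes its speed limit or range.

## Working session

There is one attempt and no reset: what is moved stays moved. The work goes in short steps, Python scripts to look and compute and a shell command to move; the robot and the scene stay as the last step left them, time stands still between calls to the robot, and variables do not carry over. Pictures are saved under pics/ and viewed, at most 14 in all, crops included, and the job is handed in when it is done.

```bash
ls; mkdir -p pics; python3 - <<'E'
from plant import get_obs, vision
import cv2, numpy as np
o=get_obs(); print(o)
for n in("scene","top"):
    c=vision.capture(n); cv2.imwrite(f"pics/{n}0.png",c["pixels"][:,:,::-1]); print(n,{k:(v.tolist() if hasattr(v,'tolist') else v) for k,v in c.items() if k!="pixels"})
    np.savez(f"{n}0.npz",**c)
E
```

```text
pics
{'time': 0.0, 'joint_positions': array([-1.46103086e+00,  3.42731858e-01,  1.52501749e+00, -1.47823149e-05,
        1.27535152e+00, -1.46002110e-01]), 'dq': array([-0.00068171,  0.00047332, -0.00061598, -0.00015431,  0.00113471,
       -0.00115095]), 'tau': array([-7.76026391e-04, -4.31246281e+01, -2.44222373e+01,  7.17707165e-02,
        5.58627828e-02, -9.20887464e-05]), 'tool_pos': array([ 132.79123072, -507.52181067,  226.04003702]), 'tcp_rot': array([-3.14009843e+00, -2.05435747e-04,  2.55771734e-01]), 'contact_force': array([ 0.11582593,  0.48760469, -0.01612073]), 'moment': array([ 0.02674844, -0.0191121 ,  0.04702267]), 'finger_force': 0.0, 'grip_width': 91.68560396291085}
scene {'vfov': 47.971042108121516, 'cx': 323.07544211532, 'cy': 196.11426986635945, 'pose': [[0.08051505066726679, -0.7119484563486975, 0.6976006895916561, 1177.2433295660062], [0.996749734913486, 0.059405210391441414, -0.05441495132997609, -21.351165940571846], [-0.0027004751327409865, 0.6997145249893383, 0.7144174486621964, 667.2717487252274], [0.0, 0.0, 0.0, 1.0]]}
top {'vfov': 48.098284326649534, 'cx': 310.93186831505045, 'cy': 199.1859552261269, 'pose': [[0.01771064461873033, 0.9809254128852932, -0.1935759990882291, 320.8247619330629], [-0.9997705926058046, 0.019706746284437106, 0.00839084688927856, 35.32442423036278], [0.012045548050111004, 0.19338298401539333, 0.9810494005224583, 1124.8011952305474], [0.0, 0.0, 0.0, 1.0]]}
```

View pics/scene0.png

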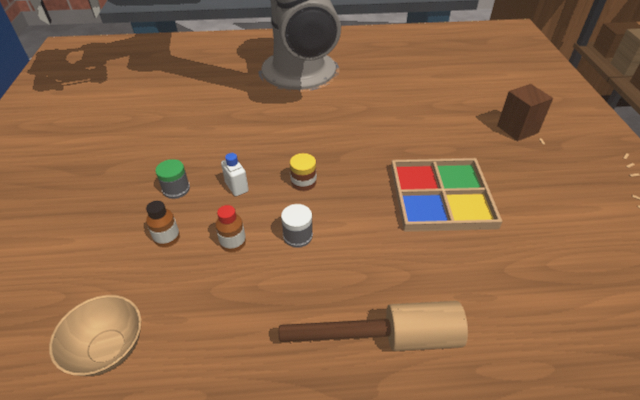

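View pics/top0.png

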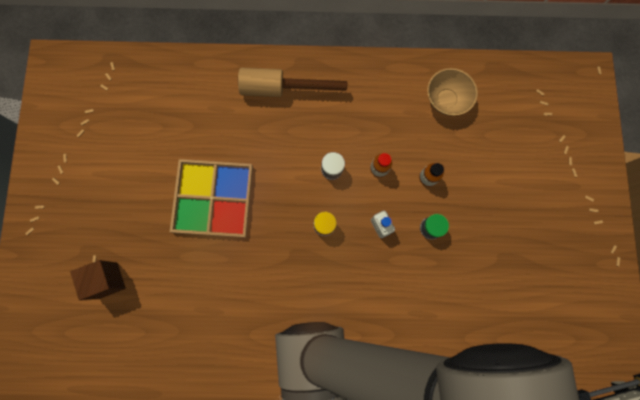

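The scene view shows six containers: green lid (171,172), blue cap (231,160), yellow lid (303,165), black (157,210), red (227,215) and white (297,218). The caddy is at about (445,195), and the arm is clear of all of them in the top view. Next I'll measure them.

```bash
cat > h.py <<'E'
import numpy as np, cv2
def ray(c,u,v):
    f=200/np.tan(np.radians(float(c["vfov"]))/2); T=np.array(c["pose"])
    d=T[:3,:3]@np.array([(u-c["cx"])/f,-(v-c["cy"])/f,-1.]); return T[:3,3],d/np.linalg.norm(d)
def onz(c,u,v,z):
    o,d=ray(c,u,v); return o+d*(z-o[2])/d[2]
def tri(r1,r2):
    A=np.stack([r1[1],-r2[1]],1); t=np.linalg.lstsq(A,r2[0]-r1[0],rcond=None)[0]
    a=r1[0]+t[0]*r1[1]; b=r2[0]+t[1]*r2[1]; return (a+b)/2,np.linalg.norm(a-b)
RNG={"red":((0,200,110),(5,255,255)),"blue":((108,150,80),(125,255,255)),"yellow":((22,180,120),(34,255,255)),"green":((50,120,50),(75,255,255)),"white":((0,0,150),(180,60,255)),"black":((0,0,0),(180,255,25))}
def blobs(c,name,roi=None,amin=25):
    hsv=cv2.cvtColor(np.ascontiguousarray(c["pixels"]),cv2.COLOR_RGB2HSV); m=cv2.inRange(hsv,*map(np.array,RNG[name]))
    n,l,s,ce=cv2.connectedComponentsWithStats(m)
    return [(ce[i].round(1),s[i].tolist()) for i in range(1,n) if s[i,4]>=amin and (roi is None or roi[0]<ce[i][0]<roi[2] and roi[1]<ce[i][1]<roi[3])]
E
python3 - <<'E'
from h import *
S=dict(np.load("scene0.npz"));T=dict(np.load("top0.npz"))
H=dict(red=88,blue=86,yellow=61,green=62,white=62,black=88)
for k in H:
    for nm,c,roi in(("S",S,(140,140,520,260)),("T",T,(165,140,460,250))):
        for ce,s in blobs(c,k,roi): print(k,nm,ce,s,"ontop",onz(c,*ce,H[k]).round(),"felt",onz(c,*ce,9).round())
a=T["pixels"][195:255,350:420]; b=S["pixels"][145:205,205:275]
cv2.imwrite("pics/flask.png",np.hstack([cv2.resize(x[:,:,::-1],None,fx=5.5,fy=5.5,interpolation=2) for x in(a,b)]))
E
```

```text
red T [384.2 159.3] [378, 153, 13, 13, 126] ontop [ 627. -148.   88.] felt [ 650. -162.    9.]
red T [227.7 216.9] [213, 202, 31, 31, 836] ontop [479. 220.  88.] felt [491. 234.   9.]
blue S [231.5 158.4] [226, 154, 11, 12, 86] ontop [ 491. -149.   86.] felt [ 400. -166.    9.]
blue S [424.  207.9] [404, 196, 43, 25, 913] ontop [653. 198.  86.] felt [584. 227.   9.]
blue T [229.1 179.3] [216, 167, 31, 28, 607] ontop [570. 222.  86.] felt [589. 236.   9.]
blue T [385.7 221.7] [382, 218, 9, 8, 39] ontop [ 476. -150.   86.] felt [ 487. -163.    9.]
yellow T [196.3 179.8] [180, 164, 34, 32, 927] ontop [573. 306.  61.] felt [586. 319.   9.]
yellow T [324.5 222.5] [314, 212, 22, 22, 390] ontop [474.  -7.  61.] felt [482.  -9.   9.]
green S [169.5 169.1] [156, 160, 27, 21, 403] ontop [ 485. -276.   62.] felt [ 424. -298.    9.]
green S [458.  176.2] [439, 166, 41, 22, 706] ontop [554. 294.  62.] felt [499. 321.   9.]
green T [191.9 214.2] [175, 199, 34, 32, 935] ontop [488. 310.  62.] felt [497. 324.   9.]
green T [436.3 225.3] [425, 214, 23, 23, 424] ontop [ 473. -275.   62.] felt [ 480. -291.    9.]
white S [237.8 177.8] [224, 162, 24, 34, 460] ontop [ 522. -138.   62.] felt [ 465. -148.    9.]
white S [308.9 181.5] [304, 178, 11, 7, 42] ontop [544.   0.  62.] felt [489.   2.   9.]
white S [296.7 216.1] [281, 204, 31, 26, 623] ontop [633. -27.  62.] felt [585. -27.   9.]
white S [166.7 235.1] [156, 226, 19, 16, 152] ontop [ 658. -254.   62.] felt [ 613. -274.    9.]
white S [236.6 239.4] [226, 230, 18, 17, 130] ontop [ 678. -132.   62.] felt [ 634. -142.    9.]
white T [332.7 162.9] [322, 153, 22, 21, 371] ontop [622. -26.  62.] felt [638. -29.   9.]
white T [380.6 220.6] [374, 211, 14, 24, 134] ontop [ 482. -142.   62.] felt [ 490. -151.    9.]
black T [436.3 169.7] [431, 165, 11, 11, 86] ontop [ 603. -273.   88.] felt [ 625. -296.    9.]
```

View pics/flask.png

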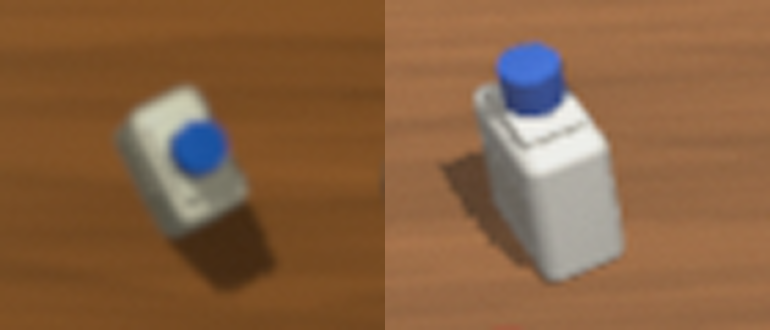

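The flask's long side lies about 27° from world x, and both views agree on this. The felts form a consistent 90 mm square at R(491,234), G(498,322), Y(586,319) and B(582,229). Green is first, so I'll move above it with yaw 0.

```bash
python3 -m pendant '{"dp":[[0.05,-0.018,0],[0.105,-0.038,0],[0.165,-0.059,0],[0.22,-0.079,0],[0.275,-0.099,0],[0.33,-0.119,0],[0.37,-0.133,0],[0.388,-0.139,0]],"rotation":[[0,0,0.05],[0,0,0.1],[0,0,0.15],[0,0,0.2],[0,0,0.256],[0,0,0.256],[0,0,0.256],[0,0,0.256]]}' 0.0918
python3 -m pendant '{"dp":[[0,0,0],[0,0,0]],"rotation":[[0,0,0],[0,0,0]]}'
```

```text
time: 1.1
tool_pos: [474.4, -273.7, 226.2]
tcp_rot: [-3.141, 0.001, 0.002]
contact_force: [0.7, 0.6, -0.6]
grip_width: 91.6
finger_force: 0.0
time: 1.35
tool_pos: [472.0, -276.2, 226.6]
tcp_rot: [3.141, 0.001, -0.001]
contact_force: [-0.2, 1.4, 0.1]
grip_width: 91.8
finger_force: 0.0
```

```bash
python3 -m pendant '{"dp":[[0,0,0.03],[0,0,0.07],[0,0,0.11],[0,0,0.145],[0,0,0.172],[0,0,0.19],[0,0,0.201],[0,0,0.206]],"rotation":[[0,0,0],[0,0,0],[0,0,0],[0,0,0],[0,0,0],[0,0,0],[0,0,0],[0,0,0]]}'
python3 -m pendant '{"dp":[[0,0,0],[0,0,0],[0,0,0],[0,0,0],[0,0,0],[0,0,0],[0,0,0],[0,0,0]],"rotation":[[0,0,0],[0,0,0],[0,0,0],[0,0,0],[0,0,0],[0,0,0],[0,0,0],[0,0,0]]}' 0.045
```

```text
time: 2.35
tool_pos: [472.5, -276.0, 20.6]
tcp_rot: [3.141, 0.0, -0.001]
contact_force: [-0.5, -0.5, 1.0]
grip_width: 91.5
finger_force: 0.0
time: 3.35
tool_pos: [473.4, -275.7, 21.2]
tcp_rot: [3.141, -0.001, -0.0]
contact_force: [0.5, -2.1, 5.6]
grip_width: 55.6
finger_force: 30.0
```

```bash
python3 -m pendant '{"dp":[[0,0,-0.015],[0,0,-0.04],[0,0,-0.07],[0,0,-0.1],[0,0,-0.13],[0,0,-0.155],[0,0,-0.173],[0,0,-0.18]],"rotation":[[0,0,0],[0,0,0],[0,0,0],[0,0,0],[0,0,0],[0,0,0],[0,0,0],[0,0,0]]}'
python3 -m pendant '{"dp":[[0,-0.015,0],[0.002,-0.045,0],[0.003,-0.085,0],[0.005,-0.125,0],[0.007,-0.165,0],[0.009,-0.205,0],[0.01,-0.245,0],[0.012,-0.285,0]],"rotation":[[0,0,0],[0,0,0],[0,0,0],[0,0,0],[0,0,0],[0,0,0],[0,0,0],[0,0,0]]}'
python3 -m pendant '{"dp":[[0.002,-0.045,0],[0.004,-0.095,0],[0.006,-0.145,0],[0.008,-0.195,0],[0.01,-0.24,0],[0.012,-0.275,0],[0.013,-0.3,0],[0.013,-0.312,0]],"rotation":[[0,0,0],[0,0,0],[0,0,0],[0,0,0],[0,0,0],[0,0,0],[0,0,0],[0,0,0]]}'
python3 -m pendant '{"dp":[[0,0,0],[0,0,0.01],[0,0,0.04],[0,0,0.08],[0,0,0.115],[0,0,0.14],[0,0,0.152],[0,0,0.155]],"rotation":[[0,0,0],[0,0,0],[0,0,0],[0,0,0],[0,0,0],[0,0,0],[0,0,0],[0,0,0]]}'
cat > look.py <<'E'
import sys; from h import *; from plant import vision
for n in("scene","top"):
    c=vision.capture(n); np.savez(n+sys.argv[1]+".npz",**c)
    cv2.imwrite(f"pics/{n}{sys.argv[1]}.png",c["pixels"][:,:,::-1])
E
python3 look.py 1
```

```text
time: 4.35
tool_pos: [473.0, -274.9, 201.8]
tcp_rot: [3.141, -0.001, -0.0]
contact_force: [-0.0, 0.6, -3.0]
grip_width: 55.7
finger_force: 30.0
time: 5.35
tool_pos: [483.7, 12.0, 199.7]
tcp_rot: [-3.141, 0.003, 0.0]
contact_force: [0.8, -1.0, -2.5]
grip_width: 55.6
finger_force: 30.0
time: 6.35
tool_pos: [496.6, 323.1, 199.3]
tcp_rot: [3.141, 0.003, 0.002]
contact_force: [0.1, 0.1, -2.9]
grip_width: 55.7
finger_force: 30.0
time: 7.35
tool_pos: [498.1, 321.0, 45.2]
tcp_rot: [3.141, 0.001, -0.001]
contact_force: [-0.2, 1.0, -2.0]
grip_width: 55.1
finger_force: 30.0
```

View pics/scene1.png

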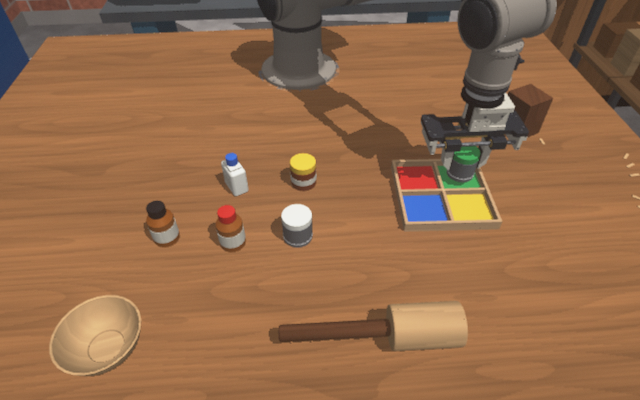

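The scene view shows the green tin hanging upright over the green felt at (463,165). I'll lower and release it.

```bash
python3 -m pendant '{"dp":[[0,0,0.004],[0,0,0.008],[0,0,0.012],[0,0,0.0145],[0,0,0.0145],[0,0,0.0145]],"rotation":[[0,0,0],[0,0,0],[0,0,0],[0,0,0],[0,0,0],[0,0,0]]}'
python3 -m pendant '{"dp":[[0,0,0],[0,0,0],[0,0,0],[0,0,0]],"rotation":[[0,0,0],[0,0,0],[0,0,0],[0,0,0]]}' 0.076
python3 -m pendant '{"dp":[[0,0,-0.01],[0,0,-0.03],[0,0,-0.065],[0,0,-0.1],[0,0,-0.13],[0,0,-0.155],[0,0,-0.167],[0,0,-0.17]],"rotation":[[0,0,0],[0,0,0],[0,0,0],[0,0,0],[0,0,0],[0,0,0],[0,0,0],[0,0,0]]}'
python3 -m pendant '{"dp":[[-0.001,0.02,0],[-0.004,0.065,0],[-0.007,0.115,0],[-0.011,0.165,0],[-0.015,0.22,0],[-0.018,0.27,0],[-0.021,0.305,0],[-0.023,0.329,0]],"rotation":[[0,0,0],[0,0,0],[0,0,0],[0,0,0],[0,0,0],[0,0,0],[0,0,0],[0,0,0]]}' 0.0918
python3 -m pendant '{"dp":[[0,0,0],[0,0,0.01],[0,0,0.045],[0,0,0.085],[0,0,0.125],[0,0,0.155],[0,0,0.173],[0,0,0.179]],"rotation":[[0,0,0],[0,0,0],[0,0,0],[0,0,0],[0,0,0],[0,0,0],[0,0,0],[0,0,0]]}'
python3 -m pendant '{"dp":[[0,0,0],[0,0,0],[0,0,0],[0,0,0],[0,0,0],[0,0,0],[0,0,0],[0,0,0]],"rotation":[[0,0,0],[0,0,0],[0,0,0],[0,0,0],[0,0,0],[0,0,0],[0,0,0],[0,0,0]]}' 0.043
python3 look.py 2
```

```text
time: 8.2
tool_pos: [498.3, 321.7, 31.2]
tcp_rot: [3.142, -0.0, -0.0]
contact_force: [0.6, 0.4, -2.5]
grip_width: 56.0
finger_force: 30.0
time: 8.7
tool_pos: [498.3, 321.7, 31.3]
tcp_rot: [-3.142, -0.0, -0.0]
contact_force: [-0.1, -1.0, -0.1]
grip_width: 75.6
finger_force: 0.0
time: 9.7
tool_pos: [498.3, 321.8, 201.8]
tcp_rot: [-3.141, -0.001, -0.0]
contact_force: [-0.0, -0.8, -0.8]
grip_width: 75.9
finger_force: 0.0
time: 10.7
tool_pos: [473.6, -9.7, 200.2]
tcp_rot: [3.141, 0.002, -0.002]
contact_force: [-1.1, 0.4, 0.2]
grip_width: 91.8
finger_force: 0.0
time: 11.7
tool_pos: [473.8, -6.2, 20.5]
tcp_rot: [-3.141, 0.003, 0.001]
contact_force: [0.1, -0.2, -0.0]
grip_width: 91.7
finger_force: 0.0
time: 12.7
tool_pos: [475.4, -7.5, 22.6]
tcp_rot: [3.141, -0.001, -0.0]
contact_force: [-0.2, -1.8, 6.3]
grip_width: 53.8
finger_force: 30.0
```

View pics/scene2.png

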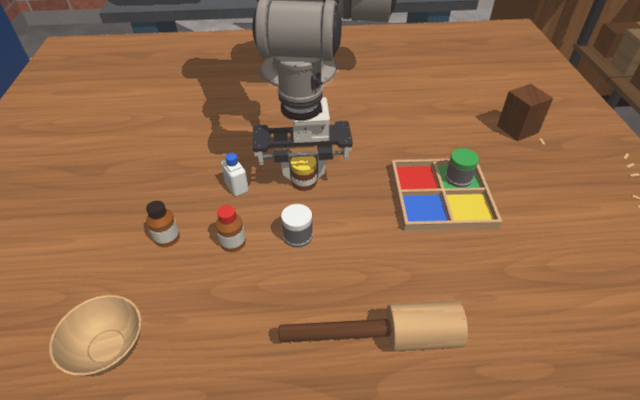

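The green tin stands in its bay at (463,168). The yellow jar is gripped at 54 mm, as expected, so I'll carry it over.

```bash
python3 -m pendant '{"dp":[[0,0,-0.015],[0,0,-0.04],[0,0,-0.07],[0,0,-0.1],[0,0,-0.13],[0,0,-0.155],[0,0,-0.173],[0,0,-0.18]],"rotation":[[0,0,0],[0,0,0],[0,0,0],[0,0,0],[0,0,0],[0,0,0],[0,0,0],[0,0,0]]}'
python3 -m pendant '{"dp":[[0.007,-0.02,0],[0.022,-0.065,0],[0.04,-0.117,0],[0.058,-0.17,0],[0.075,-0.222,0],[0.092,-0.27,0],[0.105,-0.307,0],[0.111,-0.326,0]],"rotation":[[0,0,0],[0,0,0],[0,0,0],[0,0,0],[0,0,0],[0,0,0],[0,0,0],[0,0,0]]}'
python3 -m pendant '{"dp":[[0,0,0],[0,0,0.01],[0,0,0.045],[0,0,0.085],[0,0,0.12],[0,0,0.145],[0,0,0.16],[0,0,0.165]],"rotation":[[0,0,0],[0,0,0],[0,0,0],[0,0,0],[0,0,0],[0,0,0],[0,0,0],[0,0,0]]}'
python3 -m pendant '{"dp":[[0,0,0.003],[0,0,0.005],[0,0,0.005],[0,0,0.005]],"rotation":[[0,0,0],[0,0,0],[0,0,0],[0,0,0]]}'
python3 -m pendant '{"dp":[[0,0,0],[0,0,0],[0,0,0],[0,0,0]],"rotation":[[0,0,0],[0,0,0],[0,0,0],[0,0,0]]}' 0.074
python3 -m pendant '{"dp":[[0,0,-0.01],[0,0,-0.03],[0,0,-0.065],[0,0,-0.1],[0,0,-0.13],[0,0,-0.155],[0,0,-0.167],[0,0,-0.17]],"rotation":[[0,0,0],[0,0,0],[0,0,0],[0,0,0],[0,0,0],[0,0,0],[0,0,0],[0,0,0]]}'
```

```text
time: 13.8
tool_pos: [475.1, -7.2, 202.7]
tcp_rot: [3.142, -0.001, -0.0]
contact_force: [-0.6, 0.0, -2.5]
grip_width: 53.8
finger_force: 30.0
time: 14.8
tool_pos: [585.7, 320.7, 200.0]
tcp_rot: [3.141, 0.003, 0.002]
contact_force: [-0.4, -1.4, -1.6]
grip_width: 53.7
finger_force: 30.0
time: 15.8
tool_pos: [585.8, 317.8, 36.3]
tcp_rot: [3.141, 0.001, -0.001]
contact_force: [0.2, -0.7, -1.5]
grip_width: 53.5
finger_force: 30.0
time: 16.3
tool_pos: [586.4, 318.8, 32.6]
tcp_rot: [-3.141, -0.001, -0.0]
contact_force: [-0.8, -0.9, -1.9]
grip_width: 53.6
finger_force: 30.0
time: 16.8
tool_pos: [586.2, 318.7, 32.3]
tcp_rot: [-3.142, -0.0, -0.0]
contact_force: [0.2, 0.6, -0.1]
grip_width: 73.9
finger_force: 0.0
time: 17.8
tool_pos: [586.3, 318.7, 202.9]
tcp_rot: [-3.141, -0.001, -0.0]
contact_force: [-0.7, -0.8, -0.6]
grip_width: 74.1
finger_force: 0.0
```

```bash
python3 -m pendant '{"dp":[[0.001,0.015,0],[0.004,0.045,0],[0.008,0.085,0],[0.011,0.13,0],[0.015,0.175,0],[0.019,0.215,0],[0.022,0.255,0],[0.026,0.295,0]],"rotation":[[0,0,0],[0,0,0],[0,0,0],[0,0,0],[0,0,0],[0,0,0],[0,0,0],[0,0,0]]}' 0.0918
python3 -m pendant '{"dp":[[0.003,0.035,0],[0.006,0.07,0],[0.01,0.11,0],[0.013,0.14,0],[0.015,0.16,0],[0.016,0.172,0],[0.016,0.172,0],[0.016,0.172,0]],"rotation":[[0,0,0],[0,0,0],[0,0,0],[0,0,0],[0,0,0],[0,0,0],[0,0,0],[0,0,0]]}'
python3 -m pendant '{"dp":[[0,0,0.01],[0,0,0.03],[0,0,0.065],[0,0,0.1],[0,0,0.13],[0,0,0.155],[0,0,0.17],[0,0,0.176]],"rotation":[[0,0,0],[0,0,0],[0,0,0],[0,0,0],[0,0,0],[0,0,0],[0,0,0],[0,0,0]]}'
python3 -m pendant '{"dp":[[0,0,0],[0,0,0],[0,0,0],[0,0,0],[0,0,0],[0,0,0],[0,0,0],[0,0,0]],"rotation":[[0,0,0],[0,0,0],[0,0,0],[0,0,0],[0,0,0],[0,0,0],[0,0,0],[0,0,0]]}' 0.037
python3 look.py 3
```

```text
time: 18.8
tool_pos: [611.2, 21.4, 200.9]
tcp_rot: [3.141, 0.002, -0.001]
contact_force: [0.2, 0.2, -0.2]
grip_width: 91.6
finger_force: 0.0
time: 19.8
tool_pos: [628.1, -147.3, 202.2]
tcp_rot: [-3.141, 0.0, 0.001]
contact_force: [0.2, -0.8, -0.6]
grip_width: 91.9
finger_force: 0.0
time: 20.8
tool_pos: [627.8, -147.9, 25.3]
tcp_rot: [-3.141, 0.001, 0.0]
contact_force: [0.1, 0.8, 0.4]
grip_width: 91.8
finger_force: 0.0
time: 21.8
tool_pos: [628.2, -148.5, 26.5]
tcp_rot: [3.141, -0.0, -0.0]
contact_force: [-1.2, -0.9, 3.4]
grip_width: 47.4
finger_force: 30.0
```

View pics/scene3.png

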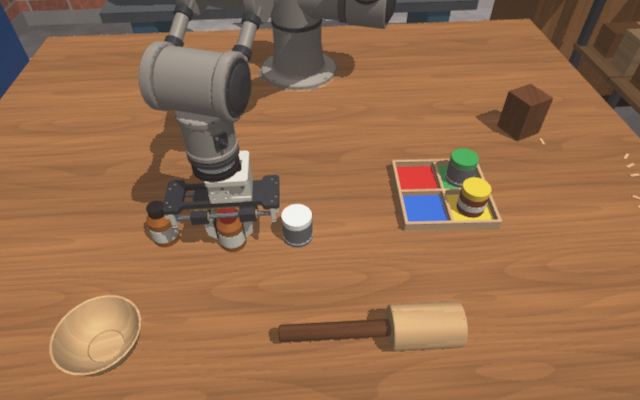

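The yellow jar stands in its bay at (474,197). The red bottle is gripped at about 48 mm, and the black bottle and white tin haven't moved.

```bash
python3 -m pendant '{"dp":[[0,0,-0.015],[0,0,-0.04],[0,0,-0.07],[0,0,-0.1],[0,0,-0.13],[0,0,-0.155],[0,0,-0.173],[0,0,-0.18]],"rotation":[[0,0,0],[0,0,0],[0,0,0],[0,0,0],[0,0,0],[0,0,0],[0,0,0],[0,0,0]]}'
python3 -m pendant '{"dp":[[-0.005,-0.015,0],[-0.018,-0.05,0],[-0.036,-0.1,0],[-0.054,-0.15,0],[-0.072,-0.2,0],[-0.09,-0.25,0],[-0.108,-0.3,0],[-0.122,-0.34,0]],"rotation":[[0,0,0],[0,0,0],[0,0,0],[0,0,0],[0,0,0],[0,0,0],[0,0,0],[0,0,0]]}'
python3 -m pendant '{"dp":[[-0.011,-0.03,0],[-0.015,-0.042,0],[-0.015,-0.042,0.02],[-0.015,-0.042,0.06],[-0.015,-0.042,0.1],[-0.015,-0.042,0.135],[-0.015,-0.042,0.157],[-0.015,-0.042,0.165]],"rotation":[[0,0,0],[0,0,0],[0,0,0],[0,0,0],[0,0,0],[0,0,0],[0,0,0],[0,0,0]]}'
python3 -m pendant '{"dp":[[0,0,0.003],[0,0,0.005],[0,0,0.005],[0,0,0.005]],"rotation":[[0,0,0],[0,0,0],[0,0,0],[0,0,0]]}'
python3 -m pendant '{"dp":[[0,0,0],[0,0,0],[0,0,0],[0,0,0]],"rotation":[[0,0,0],[0,0,0],[0,0,0],[0,0,0]]}' 0.064
python3 -m pendant '{"dp":[[0,0,-0.01],[0,0,-0.03],[0,0,-0.065],[0,0,-0.1],[0,0,-0.13],[0,0,-0.155],[0,0,-0.167],[0,0,-0.17]],"rotation":[[0,0,0],[0,0,0],[0,0,0],[0,0,0],[0,0,0],[0,0,0],[0,0,0],[0,0,0]]}'
cat > fl.py <<'E'
from h import *; from plant import vision
import sys
c=vision.capture("top"); np.savez("topf.npz",**c)
m=np.zeros((400,640),np.uint8); hsv=cv2.cvtColor(c["pixels"].copy(),cv2.COLOR_RGB2HSV)
w=cv2.inRange(hsv,(0,0,90),(180,75,255))|cv2.inRange(hsv,*map(np.array,RNG["blue"])); w[:, :360]=0; w[:,410:]=0; w[:200]=0; w[250:]=0
p=cv2.findNonZero(w); h=cv2.minAreaRect(p); b=cv2.boxPoints(h)
q=np.array([onz(c,*k,60)[:2] for k in b]); e=np.diff(q,axis=0)
print(h, q.round(),q.mean(0).round(),[(np.linalg.norm(x).round(),np.degrees(np.arctan2(x[1],x[0])).round()) for x in e])
E
python3 fl.py
```

```text
time: 22.9
tool_pos: [628.4, -148.1, 207.8]
tcp_rot: [3.141, -0.002, 0.0]
contact_force: [-0.6, 0.1, -0.4]
grip_width: 47.4
finger_force: 30.0
time: 23.9
tool_pos: [503.7, 194.1, 205.2]
tcp_rot: [3.142, 0.002, 0.001]
contact_force: [-0.4, -0.1, -2.2]
grip_width: 47.5
finger_force: 30.0
time: 24.9
tool_pos: [490.0, 232.9, 39.5]
tcp_rot: [3.14, 0.003, -0.001]
contact_force: [0.1, -0.2, -1.3]
grip_width: 47.2
finger_force: 30.0
time: 25.4
tool_pos: [491.5, 233.8, 36.7]
tcp_rot: [-3.141, -0.001, -0.0]
contact_force: [0.7, -1.0, -1.0]
grip_width: 47.1
finger_force: 30.0
time: 25.9
tool_pos: [491.2, 233.7, 36.2]
tcp_rot: [3.142, -0.0, -0.0]
contact_force: [-0.1, 0.4, 0.7]
grip_width: 63.7
finger_force: 0.0
time: 26.9
tool_pos: [491.2, 233.7, 206.8]
tcp_rot: [-3.141, -0.001, -0.0]
contact_force: [-0.0, -0.9, -0.1]
grip_width: 63.8
finger_force: 0.0
((383.1000671386719, 223.6999969482422), (23.702320098876953, 18.335756301879883), 63.43495178222656) [[ 490. -116.]
 [ 510. -156.]
 [ 459. -180.]
 [ 439. -141.]] [ 475. -148.] [(np.float64(45.0), np.float64(-62.0)), (np.float64(57.0), np.float64(-154.0)), (np.float64(45.0), np.float64(117.0))]
```

The flask's long axis is at 26–27° and its centre is near (477,-150), so the second view confirms the first estimate. Next is the blue flask.

```bash
python3 -m pendant '{"dp":[[-0.001,0.02,0],[-0.002,0.06,0],[-0.004,0.115,0],[-0.006,0.17,0],[-0.008,0.225,0],[-0.01,0.28,0],[-0.012,0.33,0],[-0.013,0.365,0]],"rotation":[[0,0,-0.03],[0,0,-0.09],[0,0,-0.15],[0,0,-0.21],[0,0,-0.28],[0,0,-0.35],[0,0,-0.42],[0,0,-0.471]]}' 0.0918
python3 -c "
from plant import get_obs; import numpy as np
o=get_obs();y=.471;d=np.array([477,-150,206.2])-[478,-131,206.2];print('nominal dp',d@[np.cos(y),np.sin(y),0],d@[np.sin(y),-np.cos(y),0],o['tool_pos'],o['tcp_rot'])"
```

```text
time: 27.95
tool_pos: [477.2, -133.2, 205.0]
tcp_rot: [-3.14, 0.002, 0.471]
contact_force: [1.0, -0.6, -0.3]
grip_width: 91.9
finger_force: 0.0
nominal dp -9.51288987063668 16.47740654074961 [ 477.23571966 -133.24289831  205.03705682] [-3.14010345e+00  1.50447940e-03  4.71083610e-01]
```

```bash
python3 -m pendant '{"dp":[[-0.0095,0.0165,0],[-0.0095,0.0165,0.02],[-0.0095,0.0165,0.06],[-0.0095,0.0165,0.1],[-0.0095,0.0165,0.135],[-0.0095,0.0165,0.16],[-0.0095,0.0165,0.174],[-0.0095,0.0165,0.18]],"rotation":[[0,0,0],[0,0,0],[0,0,0],[0,0,0],[0,0,0],[0,0,0],[0,0,0],[0,0,0]]}'
python3 -m pendant '{"dp":[[0,0,0],[0,0,0],[0,0,0],[0,0,0],[0,0,0],[0,0,0],[0,0,0],[0,0,0]],"rotation":[[0,0,0],[0,0,0],[0,0,0],[0,0,0],[0,0,0],[0,0,0],[0,0,0],[0,0,0]]}' 0.025
python3 look.py 4; python3 -c "
import cv2;a=cv2.imread('pics/scene4.png')[100:270,130:510];cv2.imwrite('pics/c4.png',cv2.resize(a,None,fx=2,fy=2))"
```

```text
time: 28.95
tool_pos: [477.0, -149.8, 25.6]
tcp_rot: [-3.141, 0.001, 0.471]
contact_force: [0.6, -0.5, -0.0]
grip_width: 91.7
finger_force: 0.0
time: 29.95
tool_pos: [477.2, -150.4, 26.3]
tcp_rot: [3.141, -0.0, 0.471]
contact_force: [0.5, -1.0, -0.3]
grip_width: 33.9
finger_force: 30.0
```

View pics/c4.png

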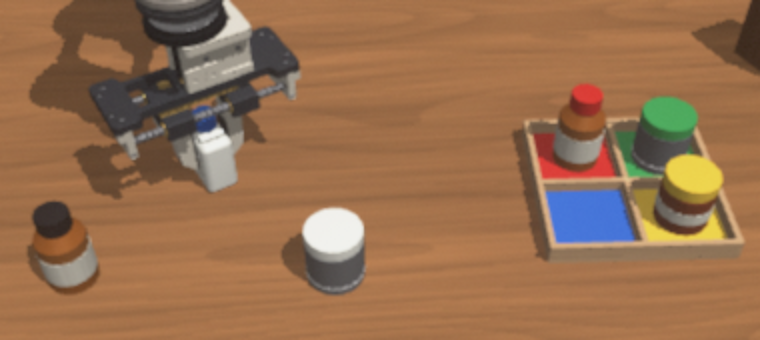

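The crop shows the red bottle, green tin and yellow jar standing in their bays. The flask is gripped at 34 mm on its flat sides. I'll carry it to blue and square it with the bay on the way.

```bash
python3 -m pendant '{"dp":[[0,0,-0.015],[0,0,-0.04],[0,0,-0.07],[0,0,-0.1],[0,0,-0.13],[0,0,-0.155],[0,0,-0.173],[0,0,-0.18]],"rotation":[[0,0,0],[0,0,0],[0,0,0],[0,0,0],[0,0,0],[0,0,0],[0,0,0],[0,0,0]]}'
python3 -m pendant '{"dp":[[0.01,-0.011,0],[0.035,-0.038,0],[0.073,-0.08,0],[0.111,-0.121,0],[0.15,-0.164,0],[0.19,-0.207,0],[0.225,-0.246,0],[0.2656,-0.2901,0]],"rotation":[[0,0,0.04],[0,0,0.1],[0,0,0.17],[0,0,0.24],[0,0,0.31],[0,0,0.38],[0,0,0.45],[0,0,0.521]]}'
python3 -m pendant '{"dp":[[0,0,0],[0,0,0.01],[0,0,0.045],[0,0,0.085],[0,0,0.12],[0,0,0.145],[0,0,0.16],[0,0,0.165]],"rotation":[[0,0,0],[0,0,0],[0,0,0],[0,0,0],[0,0,0],[0,0,0],[0,0,0],[0,0,0]]}'
python3 -m pendant '{"dp":[[0,0,0.003],[0,0,0.005],[0,0,0.005],[0,0,0.005]],"rotation":[[0,0,0],[0,0,0],[0,0,0],[0,0,0]]}'
python3 -m pendant '{"dp":[[0,0,0],[0,0,0],[0,0,0],[0,0,0]],"rotation":[[0,0,0],[0,0,0],[0,0,0],[0,0,0]]}' 0.055
python3 -m pendant '{"dp":[[0,0,-0.01],[0,0,-0.03],[0,0,-0.065],[0,0,-0.1],[0,0,-0.13],[0,0,-0.155],[0,0,-0.167],[0,0,-0.17]],"rotation":[[0,0,0],[0,0,0],[0,0,0],[0,0,0],[0,0,0],[0,0,0],[0,0,0],[0,0,0]]}'
python3 -m pendant '{"dp":[[0,0.02,0],[0,0.06,0],[0,0.11,0],[0,0.16,0],[0,0.21,0],[0,0.25,0],[0,0.27,0],[0,0.27,0]],"rotation":[[0,0,0],[0,0,0],[0,0,0],[0,0,0],[0,0,0],[0,0,0],[0,0,0],[0,0,0]]}'
python3 look.py 5; python3 - <<'E'
from h import *
T=dict(np.load("top5.npz")); H=dict(red=97,blue=95,yellow=70,green=71,white=62,black=88)
for k in H:
    for ce,s in blobs(T,k,(165,140,460,250)): print(k,ce,s[2:],onz(T,*ce,H[k]).round())
a=cv2.imread('pics/scene5.png')[140:260,130:510];b=cv2.imread('pics/top5.png')[140:250,160:460]
cv2.imwrite('pics/c5.png',np.vstack([cv2.resize(a,(760,240)),cv2.resize(b,(760,279))]))
E
```

```text
time: 31.05
tool_pos: [477.2, -150.3, 207.8]
tcp_rot: [3.14, -0.001, 0.471]
contact_force: [0.0, 0.1, -2.9]
grip_width: 34.0
finger_force: 30.0
time: 32.05
tool_pos: [582.0, 230.1, 205.7]
tcp_rot: [3.141, 0.001, -0.053]
contact_force: [0.7, -0.7, -1.6]
grip_width: 34.0
finger_force: 30.0
time: 33.05
tool_pos: [581.8, 227.7, 40.4]
tcp_rot: [3.141, 0.001, -0.051]
contact_force: [-0.0, 0.3, -1.7]
grip_width: 33.9
finger_force: 30.0
time: 33.55
tool_pos: [582.4, 228.8, 36.6]
tcp_rot: [-3.141, -0.001, -0.05]
contact_force: [-0.3, 0.3, -2.7]
grip_width: 33.8
finger_force: 30.0
time: 34.05
tool_pos: [582.3, 228.7, 36.2]
tcp_rot: [3.142, -0.0, -0.05]
contact_force: [-1.0, -0.4, -0.4]
grip_width: 54.9
finger_force: 0.0
time: 35.05
tool_pos: [582.3, 228.8, 206.8]
tcp_rot: [-3.141, -0.001, -0.05]
contact_force: [-0.6, 0.2, -1.1]
grip_width: 55.0
finger_force: 0.0
time: 36.05
tool_pos: [568.2, -42.1, 205.6]
tcp_rot: [-3.141, 0.001, -0.053]
contact_force: [-0.5, 0.8, 0.6]
grip_width: 55.2
finger_force: 0.0
red [227.6 208.7] [30, 18, 293] [497. 220.  97.]
red [217.8 226.6] [15, 14, 97] [455. 240.  97.]
blue [221.3 180.7] [14, 27, 148] [564. 238.  95.]
blue [242.8 172.7] [9, 10, 57] [585. 189.  95.]
yellow [194.9 178.4] [34, 33, 800] [574. 307.  70.]
green [189.3 212.5] [34, 32, 747] [491. 315.  71.]
white [327.9 154. ] [14, 26, 198] [645. -14.  62.]
white [228.2 168. ] [13, 8, 60] [604. 230.  62.]
white [224.1 183.2] [12, 11, 67] [566. 238.  62.]
black [436.3 169.8] [11, 10, 70] [ 603. -273.   88.]
```

View pics/c5.png

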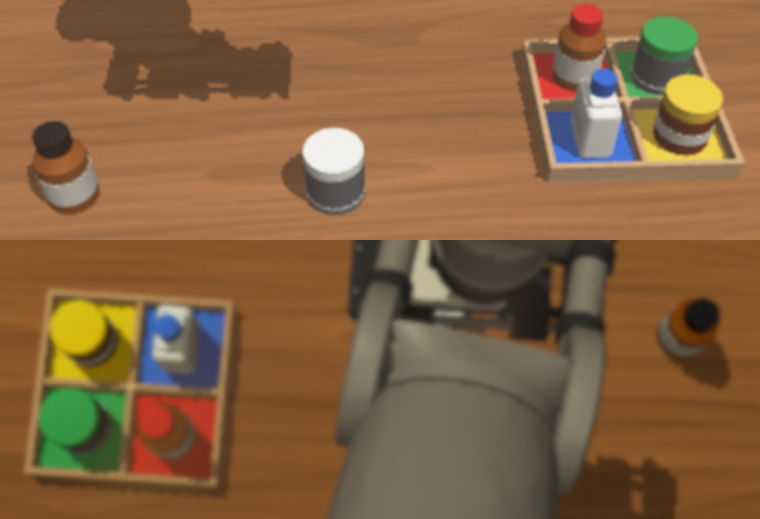

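All four containers stand upright inside their own bays, and the black bottle and white tin are unmoved. The arm is clear, so I'll hand the job in.

```bash
python3 -m pendant '{"dp":[[0,0,0],[0,0,0]],"rotation":[[0,0,0],[0,0,0]]}' && python3 -c "
from plant import workorder; print(workorder.close_job())"
```

```text
time: 36.4
tool_pos: [568.7, -39.8, 206.2]
tcp_rot: [-3.142, 0.0, -0.049]
contact_force: [-0.0, 0.1, 0.1]
grip_width: 55.1
finger_force: 0.0
the job is handed in; nothing more can be done
None
```

The job is handed in at 36.4 s: the final pictures show all four containers upright on the felt of their own colour and the black-capped bottle and white-lidded tin where they began, though `close_job()` returned no verdict.

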